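# Set out the carving gouges in the same order

## Robot

A 6-joint arm with a two-finger parallel gripper is mounted at the origin on the work surface. World frame = base frame: x ahead of the robot, y to its left, z up, the work surface at z = 0. Lengths are in mm, angles in rad, forces in N, time in s.
With the tool pointing down it reaches from about 300 to 875 mm from the base axis. Payload 6.4 kg.
Tool frame: the origin (TCP) lies midway between the tips of the shut fingers; the grasp point (between the pads) lies 19 mm behind it; z points along the fingers, y is the line along which they close (so a half turn about z gives the same grasp; the last joint's range is limited). The gripper opens to 85 mm and grips with 20 to 120 N. Pads are 22 mm wide; open, the fingers measure 114 mm over their backs; the gripper's body (76 mm by 85 mm) begins 54 mm behind the grasp point. The pads swing forward as they close: fully open they stand 13 mm farther back than shut.
Start: joints at [-1.355, 0.181, 1.607, -0, 1.354, -0.206], TCP at [235.424, -524.611, 231.288] pointing down, gripper open.
Joint ranges: [-2.99, 2.99], [-0.89, 2.07], [0.3, 2.58], [-1.14, 4.28], [0, 2.63], [-3.12, 3.12]. Speed limits (rad/s): [2.57, 2.57, 3.01, 3.14, 3.14, 3.14].

## Interface

Orientations are given as a rotation vector (axis times angle).
In Python, from plant import status, viewer, job gives the robot as it stands.
- The arm moves only by the tool play_rows, never from a script. Its argument "series" is a list of rows, each a list of 6 numbers: the shift along the tool's x, y, z normalised to -1 to 1, where 1 is 40 mm, then the turn, a rotation vector about the tool's x, y, z normalised to -1 to 1, where 1 is pi rad. In form: [[tx, ty, tz, wx, wy, wz], ...]. A call has 1 to 20 rows; each row shifts and turns the commanded pose from where the row before left it, along the tool's axes as they then stand; what a row does not reach is not made up. A row lasts 1/10 s, in which the tool goes at most 50 mm and 8.59 degrees, less where a joint would pass 70% of its speed; a pose out of reach is approached as far as the arm can. A call with a number of a shift or a turn outside -1 to 1 is refused whole. A call with a gripper value outside its range is refused whole. "jaw" is the closure, from 0 (fully open) to 1 (shut), set as the call begins (left out, the last holds). The fingers move at their own pace and stop on an object; "grip_force" is the grip in N (left out, the last holds). Time passes only in rows, so rows that do not move let the fingers close. It gives the time, the measured TCP pose, the force, the opening and the grip force at its end, in the units of the state.
- status.read_state(): the state, without advancing time (a new reading comes with each control period).
- viewer.camera(name): name is "scene" or "top" or "wrist"; returns (picture, depth): 420x560x3 uint8, red, green, blue; 420x560 float32, mm along the optical axis (not along the pixel's ray), 0 where there is no reading.
- viewer.camera_model(name): a dict with "mtx" (3x3 intrinsics, pixels), "cam_to_world" (4x4, takes a point from camera to world coordinates); the wrist camera has in their place "tool_from_camera" (4x4, takes a point from camera to tool coordinates, whose origin is the TCP and whose axes are the flange's). Camera axes: x right, y down, z forward; pixel columns grow to the right and rows downward; lengths in mm; the calibration is good to about 2 mm. A picture is of the moment at which its call begins: read the wrist's pose just before it. camera_model takes no time and is no camera call.
- job.finish_job(): hands the job in; it is judged then, once.
The state is a dict: "clock": time; "joint_positions": joint angles; "qd": joint speeds; "joint_efforts": joint torques, N m; "eef_pos": TCP position; "tcp_rot": TCP orientation; "ft_force": force on the tool from outside, world axes, zero at the start; "moment": the same for the moment, N m; "gripper_width": opening from 0.0 (shut) to 1.0 (fully open); "grasp_force": force on a finger pad.
Only numpy, scipy, OpenCV 4.12 (cv2) and the standard library are available. Lean on these libraries where they do the work, as an engineer would, in place of code of your own. Each camera call takes 0.05 s, during which the arm holds its last target. There are 200 camera calls.

## Task

Set out the four carving gouges for the next session on the guitar: move them one by one from the colour-marked holder blocks on the aluminium rail into the empty walnut rack, keeping the same order from left to right as they stand in now (seen from the robot). Lower each gouge upright into its hole until the handle's shoulder rests on the board and let go; do not drop it in, and never lay or drop a gouge on the bench, for the edges are freshly honed.

Things in the scene. Friction and masses are not known exactly. Their poses are not given: they have to be found in the camera images.
- gouge_red: Palm gouge, upright, handle top painted red; 70-120 g, round about z (yaw does not matter). Origin: centre of the handle's flat underside (shoulder). Above it: 38 mm flange 0-6 mm, neck, plain 32 mm round grip 24-60 mm, domed end at 72 mm. Below it: ferrule and blade, at most 14 mm wide, down to 60 mm. Hangs by its shoulder in the 30 mm hole of the red-edged block, origin 80 mm above the bench.
- gouge_yellow: Palm gouge, same sizes, mass range and origin as gouge_red (shoulder underside; 32 mm round grip 24-60 mm above it, blade 60 mm below it), handle top painted yellow. Starts hanging in the block with yellow edging, origin 80 mm above the bench.
- gouge_blue: Palm gouge, same sizes, mass range and origin as gouge_red (shoulder underside; 32 mm round grip 24-60 mm above it, blade 60 mm below it), handle top painted blue. Starts hanging in the block with blue edging, origin 80 mm above the bench.
- gouge_green: Palm gouge, same sizes, mass range and origin as gouge_red (shoulder underside; 32 mm round grip 24-60 mm above it, blade 60 mm below it), handle top painted green. Starts hanging in the block with green edging, origin 80 mm above the bench.
- home_red: Fixed pale oak holder block 58 x 58 x 68 mm on the rail, red painted edging on its top, one 30 mm hole; holds the red gouge at the start and stays there, so it goes on showing that gouge's place in the row. Origin: centre of its underside, 12 mm above the bench, z up; top 68 mm above it. The blocks' order on the rail is random.
- home_yellow: Fixed pale oak holder block 58 x 58 x 68 mm on the rail, yellow painted edging on its top, one 30 mm hole; holds the yellow gouge at the start and stays there, so it goes on showing that gouge's place in the row. Origin: centre of its underside, 12 mm above the bench, z up; top 68 mm above it. The blocks' order on the rail is random.
- home_blue: Fixed pale oak holder block 58 x 58 x 68 mm on the rail, blue painted edging on its top, one 30 mm hole; holds the blue gouge at the start and stays there, so it goes on showing that gouge's place in the row. Origin: centre of its underside, 12 mm above the bench, z up; top 68 mm above it. The blocks' order on the rail is random.
- home_green: Fixed pale oak holder block 58 x 58 x 68 mm on the rail, green painted edging on its top, one 30 mm hole; holds the green gouge at the start and stays there, so it goes on showing that gouge's place in the row. Origin: centre of its underside, 12 mm above the bench, z up; top 68 mm above it. The blocks' order on the rail is random.
- rail: Fixed aluminium rail 66 x 300 x 12 mm (end stops 26 mm high) carrying the four blocks along its y axis, at y = +99, +33, -33, -99 mm. Origin: centre of its underside on the bench, z up; x points away from the robot within 0.25 rad, so +y is the left end seen from the robot. Stands left or right of the walnut rack.
- rack: Fixed walnut rack, empty at the start: top board 76 x 276 x 18 mm, upper face 80 mm above the bench, foot board 100 x 300 mm, 8 mm thick. Four 30 mm through holes at x = 0, y = +99, +33, -33, -99 mm. Origin: centre of its underside on the bench, z up; x away from the robot within 0.25 rad, +y the left end seen from the robot. A seated gouge's origin is 80 mm above this origin.

How it is judged (in metres and radians):
At the end, for the whole second after the job is handed in: Each gouge stands in the rack hole counted from the left as its own block is on the rail: within 12 mm of the hole's centre in x and y, shoulder within 4 mm of the board (origin 80 mm up), tilt under 0.12 rad, released and at rest (0.02 m/s, 0.2 rad/s) (((y of home_red in the frame of rail between 0.079 and 0.119 m and y of gouge_red in the frame of rack between 0.087 and 0.111 m) or (y of home_red in the frame of rail between 0.013 and 0.053 m and y of gouge_red in the frame of rack between 0.021 and 0.045 m) or (y of home_red in the frame of rail between -0.053 and -0.013 m and y of gouge_red in the frame of rack between -0.045 and -0.021 m) or (y of home_red in the frame of rail between -0.119 and -0.079 m and y of gouge_red in the frame of rack between -0.111 and -0.087 m)) and x of gouge_red in the frame of rack between -0.012 and 0.012 m and z of gouge_red in the frame of rack between 0.076 and 0.084 m and angle between each of gouge_red, gouge_yellow, gouge_blue, gouge_green's own z axis and vertical below 0.12 rad and linear speed of each of gouge_red, gouge_yellow, gouge_blue, gouge_green below 0.02 m/s and angular speed of each of gouge_red, gouge_yellow, gouge_blue, gouge_green below 0.2 rad/s and ((y of home_yellow in the frame of rail between 0.079 and 0.119 m and y of gouge_yellow in the frame of rack between 0.087 and 0.111 m) or (y of home_yellow in the frame of rail between 0.013 and 0.053 m and y of gouge_yellow in the frame of rack between 0.021 and 0.045 m) or (y of home_yellow in the frame of rail between -0.053 and -0.013 m and y of gouge_yellow in the frame of rack between -0.045 and -0.021 m) or (y of home_yellow in the frame of rail between -0.119 and -0.079 m and y of gouge_yellow in the frame of rack between -0.111 and -0.087 m)) and x of gouge_yellow in the frame of rack between -0.012 and 0.012 m and z of gouge_yellow in the frame of rack between 0.076 and 0.084 m and ((y of home_blue in the frame of rail between 0.079 and 0.119 m and y of gouge_blue in the frame of rack between 0.087 and 0.111 m) or (y of home_blue in the frame of rail between 0.013 and 0.053 m and y of gouge_blue in the frame of rack between 0.021 and 0.045 m) or (y of home_blue in the frame of rail between -0.053 and -0.013 m and y of gouge_blue in the frame of rack between -0.045 and -0.021 m) or (y of home_blue in the frame of rail between -0.119 and -0.079 m and y of gouge_blue in the frame of rack between -0.111 and -0.087 m)) and x of gouge_blue in the frame of rack between -0.012 and 0.012 m and z of gouge_blue in the frame of rack between 0.076 and 0.084 m and ((y of home_green in the frame of rail between 0.079 and 0.119 m and y of gouge_green in the frame of rack between 0.087 and 0.111 m) or (y of home_green in the frame of rail between 0.013 and 0.053 m and y of gouge_green in the frame of rack between 0.021 and 0.045 m) or (y of home_green in the frame of rail between -0.053 and -0.013 m and y of gouge_green in the frame of rack between -0.045 and -0.021 m) or (y of home_green in the frame of rail between -0.119 and -0.079 m and y of gouge_green in the frame of rack between -0.111 and -0.087 m)) and x of gouge_green in the frame of rack between -0.012 and 0.012 m and z of gouge_green in the frame of rack between 0.076 and 0.084 m); the robot touches nothing.
It fails at once if a gouge is laid or dropped onto the bench (height (world z) of any of gouge_red, gouge_yellow, gouge_blue, gouge_green below 0.055 m).
It fails at once if a gouge is let fall into the walnut rack from more than about 30 mm instead of being lowered in ((x of gouge_red in the frame of rack between -0.02 and 0.02 m and y of gouge_red in the frame of rack between -0.12 and 0.12 m and z of gouge_red in the frame of rack below 0.095 m and linear speed of gouge_red above 0.75 m/s) or (x of gouge_yellow in the frame of rack between -0.02 and 0.02 m and y of gouge_yellow in the frame of rack between -0.12 and 0.12 m and z of gouge_yellow in the frame of rack below 0.095 m and linear speed of gouge_yellow above 0.75 m/s) or (x of gouge_blue in the frame of rack between -0.02 and 0.02 m and y of gouge_blue in the frame of rack between -0.12 and 0.12 m and z of gouge_blue in the frame of rack below 0.095 m and linear speed of gouge_blue above 0.75 m/s) or (x of gouge_green in the frame of rack between -0.02 and 0.02 m and y of gouge_green in the frame of rack between -0.12 and 0.12 m and z of gouge_green in the frame of rack below 0.095 m and linear speed of gouge_green above 0.75 m/s)).
It also fails if it takes over 112 s, if anything falls off the work surface, if the arm or the gripper's body presses on something with over 40 N, if the wrist force passes 120 N, or if a joint passes its speed limit or range.

## Working session

There is one attempt and no reset: what is moved stays moved. The work goes in short steps, Python scripts to look and compute and a tool call to move; the robot and the scene stay as the last step left them, time stands still between calls to the robot, and variables do not carry over. Pictures are saved under pics/ and viewed, at most 14 in all, crops included, and the job is handed in when it is done.

Besides the shell and the picture viewer there is one more tool, called after ">>>" in YAML: its name, and indented under it one key for each argument. play_rows: Moves the arm, as the interface text tells. Scaled input: -1 to 1 covers 40 mm each way for a shift and pi rad each way for a turn. Its arguments: {"type":"object","properties":{"series":{"type":"array","items":{"type":"array","items":{"type":"number"}}},"jaw":{"type":"number"},"grip_force":{"type":"number"}},"required":["series"]}

```bash
mkdir -p pics
python3 - <<'E'
from plant import status, viewer
import cv2,numpy as np
print(status.read_state())
a,da=viewer.camera("top"); b,db=viewer.camera("scene")
np.savez("s0.npz",a=a,da=da,b=b,db=db)
for n in("top","scene"): print(viewer.camera_model(n))
cv2.imwrite("pics/top0.png",a[:,:,::-1]); cv2.imwrite("pics/scene0.png",b[:,:,::-1])
E
```

```text
{'clock': 0.0, 'joint_positions': array([-1.35529377e+00,  1.81511820e-01,  1.60802633e+00, -1.36344610e-05,
        1.35374506e+00, -2.06312029e-01]), 'qd': array([ 0.00147898, -0.00032233, -0.00105064, -0.0012153 , -0.00109879,
       -0.00118302]), 'joint_efforts': array([-1.36330498e-03, -4.44872725e+01, -3.51343131e+01, -3.29919594e-04,
        9.14947770e-03,  3.46860546e-06]), 'eef_pos': array([ 235.30161458, -524.05517038,  230.39169973]), 'tcp_rot': array([-3.07032529e+00, -6.57334168e-01,  3.30953388e-05]), 'ft_force': array([ 0.21302115, -0.5082786 , -0.49897851]), 'moment': array([-0.016094  ,  0.04655388, -0.04563399]), 'grasp_force': 0.0, 'gripper_width': 0.9979683228709618}
{'mtx': array([[381.02322779,   0.        , 284.80825255],
       [  0.        , 381.02322779, 212.31201746],
       [  0.        ,   0.        ,   1.        ]]), 'cam_to_world': array([[ 1.30845307e-03, -9.96503717e-01,  8.35382000e-02,
         4.60814062e+02],
       [-9.99999129e-01, -1.31837545e-03, -6.36128821e-05,
         6.62248805e+00],
       [ 1.73525186e-04, -8.35380440e-02, -9.96504574e-01,
         8.35846534e+02],
       [ 0.00000000e+00,  0.00000000e+00,  0.00000000e+00,
         1.00000000e+00]])}
{'mtx': array([[392.48567676,   0.        , 282.53421289],
       [  0.        , 392.48567676, 208.57983291],
       [  0.        ,   0.        ,   1.        ]]), 'cam_to_world': array([[ 6.88791730e-01,  4.04459434e-01, -6.01646507e-01,
         9.80272401e+02],
       [ 7.24956538e-01, -3.86561034e-01,  5.70095242e-01,
        -4.42818895e+02],
       [-1.99269717e-03, -8.28844456e-01, -5.59475555e-01,
         5.03842115e+02],
       [ 0.00000000e+00,  0.00000000e+00,  0.00000000e+00,
         1.00000000e+00]])}
```

View pics/top0.png

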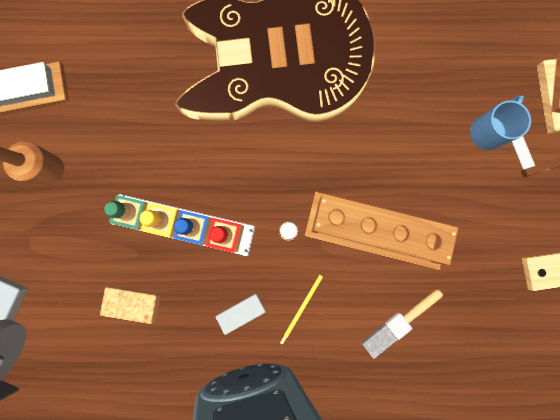

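View pics/scene0.png

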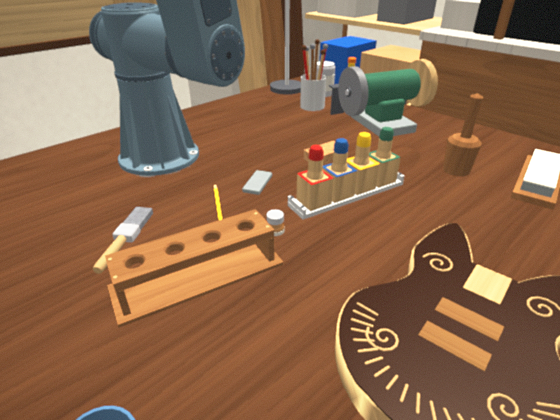

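The top view shows, from left to right, green (115,209), yellow (150,218), blue (183,227) and red (219,235). The empty rack's holes are at about (336,217), (368,226), (400,234) and (433,242). The scene view agrees. Next I'll measure them.

```bash
cat > h.py <<'E'
import numpy as np,cv2
from plant import viewer
from scipy.spatial.transform import Rotation as R
def T_of(name,st=None):
    m=viewer.camera_model(name)
    if name!="wrist": return m["mtx"],np.array(m["cam_to_world"])
    T=np.eye(4);T[:3,:3]=R.from_rotvec(st["tcp_rot"]).as_matrix();T[:3,3]=st["eef_pos"]
    return m["mtx"],T@m["tool_from_camera"]
def onplane(K,T,uv,z):
    uv=np.atleast_2d(uv).astype(float)
    d=np.c_[uv,np.ones(len(uv))]@np.linalg.inv(K).T@T[:3,:3].T
    o=T[:3,3]; s=(z-o[2])/d[:,2]; return o+d*s[:,None]
def cloud(K,T,D):
    v,u=np.mgrid[:D.shape[0],:D.shape[1]]
    r=np.stack([u,v,np.ones_like(u)],-1)@np.linalg.inv(K).T*D[...,None]
    return r@T[:3,:3].T+T[:3,3]
HUE={"red":(176,6),"yellow":(22,34),"blue":(100,125),"green":(65,95)}
def hmask(im,c,s=130,v=50):
    h=cv2.cvtColor(im,cv2.COLOR_RGB2HSV);lo,hi=HUE[c];H=h[...,0]
    m=((H>=lo)&(H<=hi)) if lo<hi else ((H>=lo)|(H<=hi))
    return m&(h[...,1]>s)&(h[...,2]>v)
def holes(P,D,box,z=80):
    """holes in board: enclosed low areas inside hull of points near height z"""
    x0,x1,y0,y1=box
    inb=(P[...,0]>x0)&(P[...,0]<x1)&(P[...,1]>y0)&(P[...,1]<y1)&(D>0)
    b=((abs(P[...,2]-z)<12)&inb).astype(np.uint8)
    n,l,s,c=cv2.connectedComponentsWithStats(b);k=1+np.argmax(s[1:,4]);b=(l==k).astype(np.uint8)
    cs,hi=cv2.findContours(b,cv2.RETR_CCOMP,cv2.CHAIN_APPROX_NONE)
    out=max([c for c,h in zip(cs,hi[0]) if h[3]<0],key=cv2.contourArea)
    ins=[c for c,h in zip(cs,hi[0]) if h[3]>=0 and cv2.contourArea(c)>40]
    return out,ins,b
E
python3 - <<'E'
from h import *
s=np.load("s0.npz")
K,T=T_of("top"); a=s["a"];P=cloud(K,T,s["da"])
for c in HUE:
    m=hmask(a,c)&(P[...,0]>250)&(P[...,0]<560)&(P[...,1]>50)&(P[...,1]<420)
    dome=m&(P[...,2]>130); q=P[dome]
    e=m&(abs(P[...,2]-80)<12); q2=P[e]
    print(c,len(q),(q.min(0)+q.max(0))/2,q[:,2].max(),"edge",len(q2),q2.mean(0) if len(q2) else 0)
out,ins,b=holes(P,s["da"],(300,560,-400,0))
r=cv2.minAreaRect(onplane(K,T,out[:,0],80)[:,:2].astype(np.float32));print(r)
for i in ins:
    q=onplane(K,T,i[:,0],80)[:,:2].astype(np.float32); print(cv2.contourArea(i),cv2.minEnclosingCircle(q))
E
```

```text
red 243 [479.28325607 129.40864186 141.59746785] 153.1716482585448 edge 305 [478.36706058 128.16657589  80.85819881]
yellow 168 [508.07778558 256.67158771 146.75902518] 153.09317474371142 edge 280 [507.18166121 252.69805221  80.65850934]
blue 234 [494.57491256 192.67167373 143.05532237] 154.91979368214095 edge 232 [493.36294734 189.53533713  80.87714255]Traceback (most recent call last):
  File "<stdin>", line 8, in <module>
    return umr_minimum(a, axis, None, out, keepdims, initial, where)
ValueError: zero-size array to reduction operation minimum which has no identity
```

Run:
```python
from h import *
s=np.load("s0.npz")
K,T=T_of("top"); a=s["a"];P=cloud(K,T,s["da"])
print(cv2.cvtColor(a,cv2.COLOR_RGB2HSV)[209,115],P[209,115])
out,ins,b=holes(P,s["da"],(300,560,-400,0))
r=cv2.minAreaRect(onplane(K,T,out[:,0],80)[:,:2].astype(np.float32));print(r)
for i in ins:
    q=onplane(K,T,i[:,0],80)[:,:2].astype(np.float32); print(cv2.contourArea(i),cv2.minEnclosingCircle(q))
m=viewer.camera_model("wrist");print(m)
from plant import status;print(R.from_rotvec(status.read_state()["tcp_rot"]).as_matrix().round(3))
```

```text
[ 72 107 170] [523.93318306 313.6239913  149.75698464]
((491.1139831542969, -192.17568969726562), (276.7919006347656, 76.80858612060547), 75.78014373779297)
169.5 ((467.5285339355469, -286.1610107421875), 16.162389755249023)
175.5 ((484.2952880859375, -222.35159301757812), 17.02817153930664)
180.5 ((499.3129577636719, -159.33322143554688), 16.334430694580078)
183.5 ((514.9847412109375, -95.23530578613281), 16.39499282836914)
{'mtx': array([[325.05014891,   0.        , 275.23867971],
       [  0.        , 325.05014891, 212.75662823],
       [  0.        ,   0.        ,   1.        ]]), 'tool_from_camera': array([[ 8.77988393e-04, -9.62870324e-01, -2.69962903e-01,
         6.71839828e+01],
       [ 9.99999615e-01,  8.48078339e-04,  2.27433431e-04,
        -3.98241495e-01],
       [ 9.96078872e-06, -2.69962999e-01,  9.62870697e-01,
        -1.43385806e+02],
       [ 0.00000000e+00,  0.00000000e+00,  0.00000000e+00,
         1.00000000e+00]])}
[[ 0.912  0.409 -0.   ]
 [ 0.409 -0.912  0.002]
 [ 0.    -0.002 -1.   ]]
```

>>> play_rows:
  series:
    - [0, 0, 0, 0, 0, -0.0411]
    - [0, 0, 0, 0, 0, -0.0411]
    - [0, 0, 0, 0, 0, -0.0411]
    - [0, 0, 0, 0, 0, -0.0411]
    - [0, 0, 0, 0, 0, -0.0411]
    - [0, 0, 0, 0, 0, -0.0411]
    - [0, 0, 0, 0, 0, -0.0411]
    - [0.8, 0.35, 0, 0, 0, 0]
    - [0.8, 0.35, 0, 0, 0, 0]
    - [0.8, 0.35, 0, 0, 0, 0]
    - [0.8, 0.35, 0, 0, 0, 0]
    - [0.8, 0.35, 0, 0, 0, 0]
    - [0.8, 0.35, 0, 0, 0, 0]
    - [0.8, 0.35, 0, 0, 0, 0]
    - [0.8, 0.35, 0, 0, 0, 0]
    - [0.8, 0.35, 0, 0, 0, 0]
    - [0.8, 0.35, 0, 0, 0, 0]
    - [0.8, 0.35, 0, 0, 0, 0]
    - [0.8, 0.35, 0, 0, 0, 0]
    - [0, 0, 0, 0, 0, 0]
  jaw: 0
  grip_force: 50

```text
clock: 2.1
eef_pos: [493.1, -189.6, 230.9]
tcp_rot: [-2.471, -1.938, -0.002]
ft_force: [-0.8, 0.1, -0.1]
gripper_width: 0.999
grasp_force: 0.0
```

```bash
cat >> h.py <<'E'
def meas_rack(name,st,a,d):
    K,T=T_of(name,st);P=cloud(K,T,d)
    out,ins,b=holes(P,d,(300,560,-400,0))
    q=[np.array(cv2.minEnclosingCircle(onplane(K,T,i[:,0],80)[:,:2].astype(np.float32))[0]) for i in ins]
    return cv2.minAreaRect(onplane(K,T,out[:,0],80)[:,:2].astype(np.float32)),q,[cv2.contourArea(i) for i in ins],np.median(P[b>0][:,2])
E
python3 - <<'E'
from h import *
from plant import status
st=status.read_state();a,d=viewer.camera("wrist")
print(st["eef_pos"],R.from_rotvec(st["tcp_rot"]).as_matrix().round(4),st["joint_positions"])
cv2.imwrite("pics/w1.png",a[:,:,::-1]);np.savez("w1.npz",a=a,d=d)
for x in meas_rack("wrist",st,a,d): print(x)
E
```

```text
[ 493.09788735 -189.57717898  230.91013942] [[ 2.386e-01  9.711e-01  1.000e-04]
 [ 9.711e-01 -2.386e-01  1.500e-03]
 [ 1.500e-03 -3.000e-04 -1.000e+00]] [-5.92744893e-01  7.68675428e-02  1.72383197e+00  1.37428983e-03
  1.34165543e+00 -3.52099773e-01]
((490.3221130371094, -192.51760864257812), (276.54559326171875, 76.18291473388672), 75.88367462158203)
[array([ 467.03564453, -284.11349487]), array([ 483.33627319, -221.27989197]), array([ 498.84020996, -159.08125305]), array([514.37200928, -97.3237381 ])]
[482.5, 631.5, 823.5, 988.5]
80.66542619087312
```

View pics/w1.png

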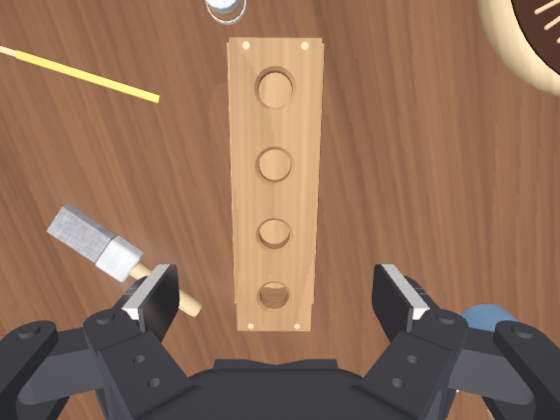

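The wrist view shows the rack's holes at about (275,88), (275,165), (274,233) and (274,294). The board centre and yaw agree with the top view. Next is the rail.

>>> play_rows:
  series:
    - [0.84, -0.19, 0, 0, 0, 0]
    - [0.84, -0.19, 0, 0, 0, 0]
    - [0.84, -0.19, 0, 0, 0, 0]
    - [0.84, -0.19, 0, 0, 0, 0]
    - [0.84, -0.19, 0, 0, 0, 0]
    - [0.84, -0.19, 0, 0, 0, 0]
    - [0.84, -0.19, 0, 0, 0, 0]
    - [0.84, -0.19, 0, 0, 0, 0]
    - [0.84, -0.19, 0, 0, 0, 0]
    - [0.84, -0.19, 0, 0, 0, 0]
    - [0.84, -0.19, 0, 0, 0, 0]
    - [0.84, -0.19, 0, 0, 0, 0]
    - [0, 0, 0, 0, 0, 0]
    - [0, 0, 0, 0, 0, 0]

```text
clock: 3.55
eef_pos: [500.8, 219.8, 230.8]
tcp_rot: [2.475, 1.934, -0.002]
ft_force: [0.3, -0.2, -0.7]
gripper_width: 1.001
grasp_force: 0.0
```

Run:
```python
from h import *
from plant import status
st=status.read_state();a,d=viewer.camera("wrist")
print(st["eef_pos"],R.from_rotvec(st["tcp_rot"]).as_matrix().round(4))
cv2.imwrite("pics/w2.png",a[:,:,::-1]);np.savez("w2.npz",a=a,d=d)
for nm,im,dd in (("wrist",a,d),("top",np.load("s0.npz")["a"],np.load("s0.npz")["da"])):
    K,T=T_of(nm,st);P=cloud(K,T,dd)
    roi=(P[...,0]>400)&(P[...,0]<600)&(P[...,1]>50)&(P[...,1]<400)&(dd>0)
    for c in HUE:
        m=hmask(im,c,90)&roi
        dome=m&(P[...,2]>125); e=(m&(abs(P[...,2]-80)<8)).astype(np.uint8)
        v,u=np.nonzero(e)
        r=cv2.minAreaRect(onplane(K,T,np.c_[u,v],80)[:,:2].astype(np.float32)) if len(u)>20 else 0
        # grip side: all high points of the gouge -> silhouette at 32mm dia; use dome top points
        q=P[dome]; t=q[q[:,2]>q[:,2].max()-4].mean(0) if len(q) else 0
        print(nm,c,len(q),"top",t,"edge",r)
    b=(roi&(abs(P[...,2]-80)<5)).astype(np.uint8);v,u=np.nonzero(b)
    print(cv2.minAreaRect(onplane(K,T,np.c_[u,v],80)[:,:2].astype(np.float32)))
```

```text
[500.84910999 219.82226755 230.83989275] [[ 2.419e-01  9.703e-01 -8.000e-04]
 [ 9.703e-01 -2.419e-01 -9.000e-04]
 [-1.000e-03 -6.000e-04 -1.000e+00]]
wrist red 1390 top [574.27279602 213.70087118 299.40628741] edge ((478.121337890625, 129.2123565673828), (58.41396713256836, 57.840370178222656), 77.47093963623047)
wrist yellow 1428 top [507.57619733 257.99726213 150.84370536] edge ((508.52496337890625, 258.088134765625), (57.8608283996582, 58.19097900390625), 76.91175079345703)
wrist blue 1362 top [493.34704354 195.63739154 150.73156792] edge ((493.30560302734375, 193.53024291992188), (57.287567138671875, 57.97791290283203), 77.1852035522461)
wrist green 0 top 0 edge 0
((501.1208801269531, 226.11680603027344), (256.9581298828125, 58.286956787109375), 76.83289337158203)
top red 246 top [479.21372009 129.86123473 150.6017897 ] edge ((479.38873291015625, 129.66371154785156), (58.439857482910156, 57.898193359375), 76.57673645019531)
top yellow 172 top [508.75450313 256.9747624  150.51272428] edge ((502.01007080078125, 226.04486083984375), (241.0928192138672, 57.8817024230957), 76.85159301757812)
top blue 246 top [493.39251558 194.05867448 151.86743241] edge ((494.73321533203125, 193.98849487304688), (57.670867919921875, 57.5080680847168), 76.98737335205078)
top green 255 top [525.3981408  321.22480444 151.02118053] edge ((524.9017944335938, 322.38006591796875), (56.2052001953125, 55.78194808959961), 76.14884185791016)
((502.0235595703125, 225.9152069091797), (257.0853576660156, 58.01803970336914), 76.7844009399414)
```

View pics/w2.png

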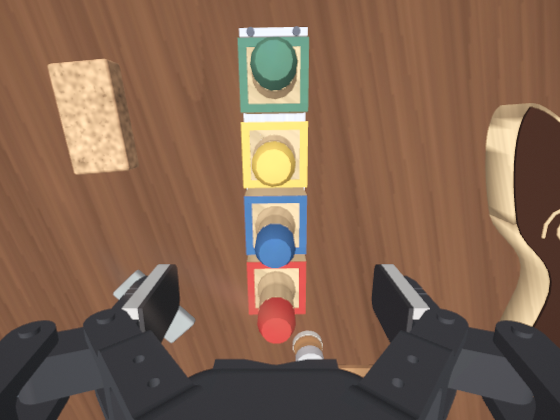

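The wrist view shows green (274,62), yellow (273,162), blue (275,245) and red (276,320), and both cameras agree to about 1 mm. I'll go to red first, since it is rightmost and its path stays over empty places.

>>> play_rows:
  series:
    - [-0.58, 0, 0, 0, 0, 0]
    - [-0.58, 0, 0, 0, 0, 0]
    - [-0.58, 0, 0, 0, 0, 0]
    - [-0.58, 0, 0, 0, 0, 0]
    - [0, 0, 0, 0, 0, 0]
    - [0, 0, 0.7, 0, 0, 0]
    - [0, 0, 0.7, 0, 0, 0]
    - [0, 0, 0.7, 0, 0, 0]
    - [0, 0, 0.7, 0, 0, 0]
    - [0, 0, 0.3, 0, 0, 0]
    - [0, 0, 0.15, 0, 0, 0]
    - [0, 0, 0, 0, 0, 0]
    - [0, 0, 0, 0, 0, 0]
  jaw: 0

```text
clock: 4.9
eef_pos: [479.5, 130.4, 102.5]
tcp_rot: [2.476, 1.932, 0.003]
ft_force: [0.4, -0.5, -0.6]
gripper_width: 1.0
grasp_force: 0.0
```

>>> play_rows:
  series:
    - [0, 0, 0, 0, 0, 0]
    - [0, 0, 0, 0, 0, 0]
    - [0, 0, 0, 0, 0, 0]
    - [0, 0, 0, 0, 0, 0]
    - [0, 0, 0, 0, 0, 0]
    - [0, 0, 0, 0, 0, 0]
    - [0, 0, 0, 0, 0, 0]
    - [0, 0, 0, 0, 0, 0]
  jaw: 1
  grip_force: 50

```text
clock: 5.7
eef_pos: [478.9, 130.4, 101.8]
tcp_rot: [2.476, 1.933, 0.001]
ft_force: [0.8, -0.3, 5.1]
gripper_width: 0.355
grasp_force: 49.5
```

>>> play_rows:
  series:
    - [0, 0, -0.2, 0, 0, 0]
    - [0, 0, -0.6, 0, 0, 0]
    - [0, 0, -0.6, 0, 0, 0]
    - [0, 0, -0.6, 0, 0, 0]
    - [0, 0, -0.6, 0, 0, 0]
    - [0, 0, -0.6, 0, 0, 0]
    - [-0.4, 0.09, 0, 0, 0, 0]
    - [-0.85, 0.186, 0, 0, 0, 0]
    - [-0.85, 0.186, 0, 0, 0, 0]
    - [-0.85, 0.186, 0, 0, 0, 0]
    - [-0.85, 0.186, 0, 0, 0, 0]
    - [-0.85, 0.186, 0, 0, 0, 0]
    - [-0.85, 0.186, 0, 0, 0, 0]
    - [-0.85, 0.186, 0, 0, 0, 0]
    - [-0.85, 0.186, 0, 0, 0, 0]
    - [-0.85, 0.186, 0, 0, 0, 0]
    - [-0.85, 0.186, 0, 0, 0, 0]
    - [-0.85, 0.186, 0, 0, 0, 0]
    - [-0.45, 0.096, 0, 0, 0, 0]
    - [0, 0, 0, 0, 0, 0]

```text
clock: 7.7
eef_pos: [465.5, -288.8, 228.9]
tcp_rot: [-2.479, -1.929, 0.001]
ft_force: [0.2, 0.8, -0.3]
gripper_width: 0.357
grasp_force: 49.5
```

```bash
cat > m.py <<'E'
# python3 m.py x y [z]: shift to target, in row units, tool axes; yaw error
import sys
from h import *
from plant import status
st=status.read_state();p=st["eef_pos"];M=R.from_rotvec(st["tcp_rot"]).as_matrix()
t=np.array([float(v) for v in sys.argv[1:]]+[p[2]])[:3]
print(p.round(1),"yaw",np.degrees(np.arctan2(M[1,0],M[0,0])).round(2),"tilt",M[:2,2].round(4),"units",(M.T@(t-p)/40).round(3))
print("F",st["ft_force"].round(1),"w",round(st["gripper_width"],3),"clock",st["clock"])
E
python3 m.py 466.3 -288.4
python3 - <<'E'
from h import *
a,d=viewer.camera("wrist");b,e=viewer.camera("scene")
cv2.imwrite("pics/w3.png",np.hstack([a,b])[:,:,::-1][::1,::1][:, :]) if 0 else cv2.imwrite("pics/w3.png",cv2.resize(np.hstack([a,b]),(800,300))[:,:,::-1])
E
```

```text
[ 465.5 -288.8  228.9] yaw 75.79 tilt [-0.0007  0.0004] units [ 0.016  0.018 -0.   ]
F [ 0.2  0.8 -0.3] w 0.357 clock 7.7
```

View pics/w3.png

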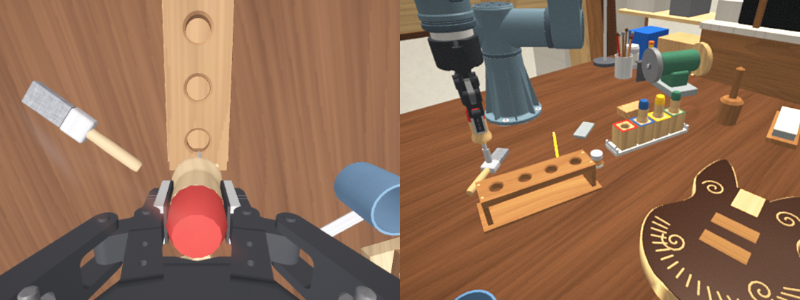

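The left half of the picture shows red gripped upright at (196,220). The right half shows it over the rack's right end. Now I'll lower it.

>>> play_rows:
  series:
    - [0.016, 0.018, 0, 0, 0, 0]
    - [0, 0, 0.4, 0, 0, 0]
    - [0, 0, 0.6, 0, 0, 0]
    - [0, 0, 0.6, 0, 0, 0]
    - [0, 0, 0.6, 0, 0, 0]
    - [0, 0, 0.4, 0, 0, 0]
    - [0, 0, 0.3, 0, 0, 0]
    - [0, 0, 0.15, 0, 0, 0]
    - [0, 0, 0.05, 0, 0, 0]
    - [0, 0, 0.03, 0, 0, 0]
    - [0, 0, 0, 0, 0, 0]
    - [0, 0, 0, 0, 0, 0]

```text
clock: 9.0
eef_pos: [467.3, -287.0, 104.8]
tcp_rot: [2.475, 1.932, 0.0]
ft_force: [0.1, 0.1, -0.3]
gripper_width: 0.362
grasp_force: 49.5
```

>>> play_rows:
  series:
    - [0, 0, 0.025, 0, 0, 0]
    - [0, 0, 0.025, 0, 0, 0]
    - [0, 0, 0.025, 0, 0, 0]
    - [0, 0, 0, 0, 0, 0]
    - [0, 0, 0, 0, 0, 0]

```text
clock: 9.5
eef_pos: [467.1, -286.8, 101.8]
tcp_rot: [2.476, 1.933, -0.0]
ft_force: [-2.2, 1.5, 5.6]
gripper_width: 0.36
grasp_force: 49.9
```

>>> play_rows:
  series:
    - [0, 0, 0, 0, 0, 0]
    - [0, 0, 0, 0, 0, 0]
    - [0, 0, 0, 0, 0, 0]
    - [0, 0, 0, 0, 0, 0]
    - [0, 0, 0, 0, 0, 0]
    - [0, 0, 0, 0, 0, 0]
    - [0, 0, -0.3, 0, 0, 0]
    - [0, 0, -0.6, 0, 0, 0]
    - [0, 0, -0.7, 0, 0, 0]
    - [0, 0, -0.8, 0, 0, 0]
    - [0, 0, -0.8, 0, 0, 0]
    - [0, 0, 0, 0, 0, 0]
  jaw: 0

```text
clock: 10.7
eef_pos: [469.2, -288.7, 235.6]
tcp_rot: [2.468, 1.927, 0.002]
ft_force: [0.3, -0.9, 0.3]
gripper_width: 0.998
grasp_force: 0.0
```

```bash
cat > chk.py <<'E'
# check seated gouges in the rack frame from the top camera: dome top and its height
import sys
from h import *
a,d=viewer.camera("top");K,T=T_of("top");P=cloud(K,T,d)
roi=(P[...,0]>420)&(P[...,0]<560)&(P[...,1]>-330)&(P[...,1]<-50)&(d>0)
ang=np.radians(75.83-90);c,s=np.cos(ang),np.sin(ang)
for n in HUE:
    m=hmask(a,n,90)&roi&(P[...,2]>125)&(P[...,2]<175)
    if m.sum()<30: print(n,"no",m.sum()); continue
    q=P[m];t=q[q[:,2]>q[:,2].max()-4].mean(0);e=t-[491.2,-192.2,0]
    print(n,m.sum(),"rack xy",(c*e[0]+s*e[1]).round(1),(-s*e[0]+c*e[1]).round(1),"ztop",q[:,2].max().round(1))
if len(sys.argv)>1: cv2.imwrite(sys.argv[1],a[:,:,::-1])
E
python3 chk.py; python3 m.py 494 193.9
```

```text
red 278 rack xy -0.6 -97.0 ztop 153.6
yellow no 0
blue no 0
green no 0
[ 468.3 -287.9  232.9] yaw 75.96 tilt [ 0.0048 -0.0046] units [11.841 -2.298 -0.052]
F [-0.3 -0.  -0.1] w 0.999 clock 10.75
```

>>> play_rows:
  series:
    - [0.91, -0.176, 0, 0, 0, 0]
    - [0.91, -0.176, 0, 0, 0, 0]
    - [0.91, -0.176, 0, 0, 0, 0]
    - [0.91, -0.176, 0, 0, 0, 0]
    - [0.91, -0.176, 0, 0, 0, 0]
    - [0.91, -0.176, 0, 0, 0, 0]
    - [0.91, -0.176, 0, 0, 0, 0]
    - [0.91, -0.176, 0, 0, 0, 0]
    - [0.91, -0.176, 0, 0, 0, 0]
    - [0.91, -0.176, 0, 0, 0, 0]
    - [0.91, -0.176, 0, 0, 0, 0]
    - [0.91, -0.176, 0, 0, 0, 0]
    - [0.91, -0.176, 0, 0, 0, 0]
    - [0, 0, 0, 0, 0, 0]
    - [0, 0, 0, 0, 0, 0]
    - [0, 0, 0, 0, 0, 0]

```text
clock: 12.35
eef_pos: [492.6, 193.9, 228.5]
tcp_rot: [-2.477, -1.932, 0.002]
ft_force: [0.9, 0.4, -0.0]
gripper_width: 1.005
grasp_force: 0.0
```

```bash
python3 m.py 494 193.9 102
```

```text
[492.6 193.9 228.5] yaw 75.93 tilt [-0.0012 -0.0006] units [0.012 0.038 3.162]
F [ 0.9  0.4 -0. ] w 1.005 clock 12.35
```

>>> play_rows:
  series:
    - [0.01, 0.03, 0.3, 0, 0, 0]
    - [0, 0, 0.7, 0, 0, 0]
    - [0, 0, 0.7, 0, 0, 0]
    - [0, 0, 0.7, 0, 0, 0]
    - [0, 0, 0.5, 0, 0, 0]
    - [0, 0, 0.26, 0, 0, 0]
    - [0, 0, 0, 0, 0, 0]
    - [0, 0, 0, 0, 0, 0]
  jaw: 0

```text
clock: 13.15
eef_pos: [494.8, 194.3, 103.2]
tcp_rot: [2.477, 1.932, 0.001]
ft_force: [-0.5, -0.0, 0.6]
gripper_width: 1.001
grasp_force: 0.0
```

>>> play_rows:
  series:
    - [0, 0, 0, 0, 0, 0]
    - [0, 0, 0, 0, 0, 0]
    - [0, 0, 0, 0, 0, 0]
    - [0, 0, 0, 0, 0, 0]
    - [0, 0, 0, 0, 0, 0]
    - [0, 0, 0, 0, 0, 0]
    - [0, 0, 0, 0, 0, 0]
    - [0, 0, 0, 0, 0, 0]
  jaw: 1
  grip_force: 50

```text
clock: 13.95
eef_pos: [494.4, 194.9, 103.3]
tcp_rot: [2.476, 1.933, 0.001]
ft_force: [-2.2, 0.4, 5.0]
gripper_width: 0.357
grasp_force: 49.3
```

>>> play_rows:
  series:
    - [0, 0, -0.2, 0, 0, 0]
    - [0, 0, -0.6, 0, 0, 0]
    - [0, 0, -0.6, 0, 0, 0]
    - [0, 0, -0.6, 0, 0, 0]
    - [0, 0, -0.6, 0, 0, 0]
    - [0, 0, -0.6, 0, 0, 0]
    - [-0.4, 0.09, 0, 0, 0, 0]
    - [-0.85, 0.186, 0, 0, 0, 0]
    - [-0.85, 0.186, 0, 0, 0, 0]
    - [-0.85, 0.186, 0, 0, 0, 0]
    - [-0.85, 0.186, 0, 0, 0, 0]
    - [-0.85, 0.186, 0, 0, 0, 0]
    - [-0.85, 0.186, 0, 0, 0, 0]
    - [-0.85, 0.186, 0, 0, 0, 0]
    - [-0.85, 0.186, 0, 0, 0, 0]
    - [-0.85, 0.186, 0, 0, 0, 0]
    - [-0.85, 0.186, 0, 0, 0, 0]
    - [-0.85, 0.186, 0, 0, 0, 0]
    - [-0.46, 0.11, 0, 0, 0, 0]
    - [0, 0, 0, 0, 0, 0]

```text
clock: 15.95
eef_pos: [482.0, -225.4, 230.6]
tcp_rot: [2.479, 1.929, -0.0]
ft_force: [-0.4, 0.3, -1.4]
gripper_width: 0.358
grasp_force: 49.6
```

>>> play_rows:
  series:
    - [0, 0, 0, 0, 0, 0]
    - [0, 0, 0, 0, 0, 0]

```text
clock: 16.15
eef_pos: [482.3, -222.0, 230.6]
tcp_rot: [-2.475, -1.934, -0.0]
ft_force: [-0.3, -0.3, -1.0]
gripper_width: 0.359
grasp_force: 49.6
```

```bash
python3 m.py 482.4 -224.4 104
```

```text
[ 482.3 -222.   230.6] yaw 76.01 tilt [-0.0003  0.0008] units [-0.06   0.019  3.164]
F [-0.3 -0.3 -1. ] w 0.359 clock 16.15
```

>>> play_rows:
  series:
    - [-0.05, 0.02, 0, 0, 0, 0]
    - [0, 0, 0.4, 0, 0, 0]
    - [0, 0, 0.6, 0, 0, 0]
    - [0, 0, 0.6, 0, 0, 0]
    - [0, 0, 0.6, 0, 0, 0]
    - [0, 0, 0.4, 0, 0, 0]
    - [0, 0, 0.3, 0, 0, 0]
    - [0, 0, 0.15, 0, 0, 0]
    - [0, 0, 0.05, 0, 0, 0]
    - [0, 0, 0.025, 0, 0, 0]
    - [0, 0, 0.025, 0, 0, 0]
    - [0, 0, 0.025, 0, 0, 0]
    - [0, 0, 0, 0, 0, 0]
    - [0, 0, 0, 0, 0, 0]

```text
clock: 17.55
eef_pos: [482.7, -225.5, 104.0]
tcp_rot: [2.476, 1.933, 0.0]
ft_force: [0.5, 0.6, -1.3]
gripper_width: 0.36
grasp_force: 49.6
```

>>> play_rows:
  series:
    - [0, 0, 0.025, 0, 0, 0]
    - [0, 0, 0.025, 0, 0, 0]
    - [0, 0, 0, 0, 0, 0]
    - [0, 0, 0, 0, 0, 0]

```text
clock: 17.95
eef_pos: [482.8, -225.7, 103.3]
tcp_rot: [2.476, 1.933, -0.0]
ft_force: [-5.3, 3.2, 11.1]
gripper_width: 0.361
grasp_force: 50.9
```

>>> play_rows:
  series:
    - [0, 0, 0, 0, 0, 0]
    - [0, 0, 0, 0, 0, 0]
    - [0, 0, 0, 0, 0, 0]
    - [0, 0, 0, 0, 0, 0]
    - [0, 0, 0, 0, 0, 0]
    - [0, 0, 0, 0, 0, 0]
    - [0, 0, -0.3, 0, 0, 0]
    - [0, 0, -0.6, 0, 0, 0]
    - [0, 0, -0.7, 0, 0, 0]
    - [0, 0, -0.8, 0, 0, 0]
    - [0, 0, -0.8, 0, 0, 0]
    - [0, 0, 0, 0, 0, 0]
  jaw: 0

```text
clock: 19.15
eef_pos: [485.1, -227.2, 236.0]
tcp_rot: [2.468, 1.927, 0.004]
ft_force: [0.8, 0.2, -0.0]
gripper_width: 1.004
grasp_force: 0.0
```

>>> play_rows:
  series:
    - [0.91, -0.176, 0, 0, 0, 0]
    - [0.91, -0.176, 0, 0, 0, 0]
    - [0.91, -0.176, 0, 0, 0, 0]
    - [0.91, -0.176, 0, 0, 0, 0]
    - [0.91, -0.176, 0, 0, 0, 0]
    - [0.91, -0.176, 0, 0, 0, 0]
    - [0.91, -0.176, 0, 0, 0, 0]
    - [0.91, -0.176, 0, 0, 0, 0]
    - [0.91, -0.176, 0, 0, 0, 0]
    - [0.91, -0.176, 0, 0, 0, 0]
    - [0.91, -0.176, 0, 0, 0, 0]
    - [0.91, -0.176, 0, 0, 0, 0]
    - [0.91, -0.176, 0, 0, 0, 0]
    - [0, 0, 0, 0, 0, 0]
    - [0, 0, 0, 0, 0, 0]
    - [0, 0, 0, 0, 0, 0]

```text
clock: 20.75
eef_pos: [508.5, 255.1, 229.6]
tcp_rot: [2.477, 1.933, -0.001]
ft_force: [0.1, -0.5, -1.2]
gripper_width: 1.006
grasp_force: 0.0
```

```bash
python3 chk.py; python3 m.py 509 258.1 102
```

```text
red 276 rack xy 0.1 -97.1 ztop 153.9
yellow no 0
blue 244 rack xy -0.5 -33.9 ztop 153.8
green no 0
[508.6 254.9 229.7] yaw 75.89 tilt [-0.0002 -0.0003] units [ 0.082 -0.01   3.191]
F [ 0.8 -1.2 -1.2] w 1.004 clock 20.8
```

>>> play_rows:
  series:
    - [0.08, -0.01, 0.3, 0, 0, 0]
    - [0, 0, 0.7, 0, 0, 0]
    - [0, 0, 0.7, 0, 0, 0]
    - [0, 0, 0.7, 0, 0, 0]
    - [0, 0, 0.5, 0, 0, 0]
    - [0, 0, 0.28, 0, 0, 0]
    - [0, 0, 0, 0, 0, 0]
    - [0, 0, 0, 0, 0, 0]
  jaw: 0

```text
clock: 21.6
eef_pos: [509.6, 258.9, 103.0]
tcp_rot: [2.477, 1.932, 0.001]
ft_force: [-0.9, -0.2, -0.1]
gripper_width: 1.001
grasp_force: 0.0
```

>>> play_rows:
  series:
    - [0, 0, 0, 0, 0, 0]
    - [0, 0, 0, 0, 0, 0]
    - [0, 0, 0, 0, 0, 0]
    - [0, 0, 0, 0, 0, 0]
    - [0, 0, 0, 0, 0, 0]
    - [0, 0, 0, 0, 0, 0]
    - [0, 0, 0, 0, 0, 0]
    - [0, 0, 0, 0, 0, 0]
  jaw: 1
  grip_force: 50

```text
clock: 22.4
eef_pos: [509.2, 259.3, 103.2]
tcp_rot: [2.476, 1.933, 0.001]
ft_force: [-1.4, -0.0, 6.3]
gripper_width: 0.365
grasp_force: 49.3
```

```bash
python3 m.py 498.6 -160.4
```

```text
[509.2 259.3 103.2] yaw 75.96 tilt [0.0006 0.0003] units [-1.0243e+01  2.2870e+00 -3.0000e-03]
F [-1.4 -0.   6.3] w 0.365 clock 22.4
```

>>> play_rows:
  series:
    - [0, 0, -0.2, 0, 0, 0]
    - [0, 0, -0.6, 0, 0, 0]
    - [0, 0, -0.6, 0, 0, 0]
    - [0, 0, -0.6, 0, 0, 0]
    - [0, 0, -0.6, 0, 0, 0]
    - [0, 0, -0.6, 0, 0, 0]
    - [-0.4, 0.09, 0, 0, 0, 0]
    - [-0.85, 0.188, 0, 0, 0, 0]
    - [-0.85, 0.188, 0, 0, 0, 0]
    - [-0.85, 0.188, 0, 0, 0, 0]
    - [-0.85, 0.188, 0, 0, 0, 0]
    - [-0.85, 0.188, 0, 0, 0, 0]
    - [-0.85, 0.188, 0, 0, 0, 0]
    - [-0.85, 0.188, 0, 0, 0, 0]
    - [-0.85, 0.188, 0, 0, 0, 0]
    - [-0.85, 0.188, 0, 0, 0, 0]
    - [-0.85, 0.188, 0, 0, 0, 0]
    - [-0.85, 0.188, 0, 0, 0, 0]
    - [-0.48, 0.11, 0, 0, 0, 0]
    - [0, 0, 0, 0, 0, 0]

```text
clock: 24.4
eef_pos: [496.5, -162.7, 229.3]
tcp_rot: [-2.479, -1.928, 0.002]
ft_force: [0.5, 0.9, -1.2]
gripper_width: 0.356
grasp_force: 49.6
```

>>> play_rows:
  series:
    - [0, 0, 0, 0, 0, 0]
    - [0, 0, 0, 0, 0, 0]

```text
clock: 24.6
eef_pos: [497.2, -159.1, 229.9]
tcp_rot: [-2.475, -1.933, 0.0]
ft_force: [0.1, 0.5, -0.6]
gripper_width: 0.356
grasp_force: 49.6
```

```bash
python3 m.py 498.6 -160.4 104
```

```text
[ 497.2 -159.1  229.9] yaw 75.98 tilt [-0.001   0.0009] units [-0.025  0.046  3.147]
F [ 0.1  0.5 -0.6] w 0.356 clock 24.6
```

>>> play_rows:
  series:
    - [-0.02, 0.04, 0, 0, 0, 0]
    - [0, 0, 0.4, 0, 0, 0]
    - [0, 0, 0.6, 0, 0, 0]
    - [0, 0, 0.6, 0, 0, 0]
    - [0, 0, 0.6, 0, 0, 0]
    - [0, 0, 0.4, 0, 0, 0]
    - [0, 0, 0.3, 0, 0, 0]
    - [0, 0, 0.15, 0, 0, 0]
    - [0, 0, 0.05, 0, 0, 0]
    - [0, 0, 0.025, 0, 0, 0]
    - [0, 0, 0.025, 0, 0, 0]
    - [0, 0, 0.025, 0, 0, 0]
    - [0, 0, 0, 0, 0, 0]
    - [0, 0, 0, 0, 0, 0]

```text
clock: 26.0
eef_pos: [499.2, -161.2, 103.8]
tcp_rot: [2.476, 1.933, 0.0]
ft_force: [-0.1, 0.1, -0.9]
gripper_width: 0.359
grasp_force: 49.6
```

>>> play_rows:
  series:
    - [0, 0, 0.025, 0, 0, 0]
    - [0, 0, 0.025, 0, 0, 0]
    - [0, 0, 0, 0, 0, 0]
    - [0, 0, 0, 0, 0, 0]

```text
clock: 26.4
eef_pos: [499.4, -161.3, 103.2]
tcp_rot: [2.476, 1.933, -0.0]
ft_force: [-5.3, 1.7, 12.3]
gripper_width: 0.361
grasp_force: 50.9
```

>>> play_rows:
  series:
    - [0, 0, 0, 0, 0, 0]
    - [0, 0, 0, 0, 0, 0]
    - [0, 0, 0, 0, 0, 0]
    - [0, 0, 0, 0, 0, 0]
    - [0, 0, 0, 0, 0, 0]
    - [0, 0, 0, 0, 0, 0]
    - [0, 0, -0.3, 0, 0, 0]
    - [0, 0, -0.6, 0, 0, 0]
    - [0, 0, -0.7, 0, 0, 0]
    - [0, 0, -0.8, 0, 0, 0]
    - [0, 0, -0.8, 0, 0, 0]
    - [0, 0, 0, 0, 0, 0]
  jaw: 0

```text
clock: 27.6
eef_pos: [501.8, -162.6, 235.8]
tcp_rot: [2.469, 1.928, 0.006]
ft_force: [0.9, 1.2, 0.5]
gripper_width: 1.002
grasp_force: 0.0
```

>>> play_rows:
  series:
    - [0.916, -0.179, 0, 0, 0, 0]
    - [0.916, -0.179, 0, 0, 0, 0]
    - [0.916, -0.179, 0, 0, 0, 0]
    - [0.916, -0.179, 0, 0, 0, 0]
    - [0.916, -0.179, 0, 0, 0, 0]
    - [0.916, -0.179, 0, 0, 0, 0]
    - [0.916, -0.179, 0, 0, 0, 0]
    - [0.916, -0.179, 0, 0, 0, 0]
    - [0.916, -0.179, 0, 0, 0, 0]
    - [0.916, -0.179, 0, 0, 0, 0]
    - [0.916, -0.179, 0, 0, 0, 0]
    - [0.916, -0.179, 0, 0, 0, 0]
    - [0.916, -0.179, 0, 0, 0, 0]
    - [0, 0, 0, 0, 0, 0]
    - [0, 0, 0, 0, 0, 0]
    - [0, 0, 0, 0, 0, 0]

```text
clock: 29.2
eef_pos: [524.2, 322.8, 229.3]
tcp_rot: [2.477, 1.932, -0.001]
ft_force: [0.6, 0.3, 1.2]
gripper_width: 1.004
grasp_force: 0.0
```

```bash
python3 chk.py; python3 m.py 524.1 322.4 102
```

```text
red 277 rack xy 0.1 -96.5 ztop 154.4
yellow 221 rack xy -0.5 30.4 ztop 154.2
blue 246 rack xy -0.7 -33.8 ztop 155.5
green no 0
[524.4 322.5 229.5] yaw 75.89 tilt [-0.0003 -0.0004] units [-3.000e-03 -7.000e-03  3.187e+00]
F [ 0.6  1.3 -0. ] w 1.004 clock 29.25
```

>>> play_rows:
  series:
    - [0, 0, 0.3, 0, 0, 0]
    - [0, 0, 0.7, 0, 0, 0]
    - [0, 0, 0.7, 0, 0, 0]
    - [0, 0, 0.7, 0, 0, 0]
    - [0, 0, 0.5, 0, 0, 0]
    - [0, 0, 0.28, 0, 0, 0]
    - [0, 0, 0, 0, 0, 0]
    - [0, 0, 0, 0, 0, 0]
  jaw: 0

```text
clock: 30.05
eef_pos: [524.9, 323.4, 102.9]
tcp_rot: [2.477, 1.932, 0.001]
ft_force: [0.1, -0.0, -0.7]
gripper_width: 0.998
grasp_force: 0.0
```

>>> play_rows:
  series:
    - [0, 0, 0, 0, 0, 0]
    - [0, 0, 0, 0, 0, 0]
    - [0, 0, 0, 0, 0, 0]
    - [0, 0, 0, 0, 0, 0]
    - [0, 0, 0, 0, 0, 0]
    - [0, 0, 0, 0, 0, 0]
    - [0, 0, 0, 0, 0, 0]
    - [0, 0, 0, 0, 0, 0]
  jaw: 1
  grip_force: 50

```text
clock: 30.85
eef_pos: [524.8, 323.8, 103.0]
tcp_rot: [2.476, 1.933, 0.002]
ft_force: [-1.2, -0.7, 5.3]
gripper_width: 0.361
grasp_force: 49.5
```

```bash
python3 m.py 514.7 -96.4
```

```text
[524.8 323.8 103. ] yaw 75.96 tilt [0.001  0.0004] units [-1.0252e+01  2.3040e+00 -4.0000e-03]
F [-1.2 -0.7  5.3] w 0.361 clock 30.85
```

>>> play_rows:
  series:
    - [0, 0, -0.2, 0, 0, 0]
    - [0, 0, -0.6, 0, 0, 0]
    - [0, 0, -0.6, 0, 0, 0]
    - [0, 0, -0.6, 0, 0, 0]
    - [0, 0, -0.6, 0, 0, 0]
    - [0, 0, -0.6, 0, 0, 0]
    - [-0.4, 0.09, 0, 0, 0, 0]
    - [-0.85, 0.191, 0, 0, 0, 0]
    - [-0.85, 0.191, 0, 0, 0, 0]
    - [-0.85, 0.191, 0, 0, 0, 0]
    - [-0.85, 0.191, 0, 0, 0, 0]
    - [-0.85, 0.191, 0, 0, 0, 0]
    - [-0.85, 0.191, 0, 0, 0, 0]
    - [-0.85, 0.191, 0, 0, 0, 0]
    - [-0.85, 0.191, 0, 0, 0, 0]
    - [-0.85, 0.191, 0, 0, 0, 0]
    - [-0.85, 0.191, 0, 0, 0, 0]
    - [-0.85, 0.191, 0, 0, 0, 0]
    - [-0.5, 0.11, 0, 0, 0, 0]
    - [0, 0, 0, 0, 0, 0]

```text
clock: 32.85
eef_pos: [512.6, -99.4, 228.7]
tcp_rot: [-2.479, -1.927, 0.003]
ft_force: [-0.3, 0.8, -2.3]
gripper_width: 0.36
grasp_force: 49.6
```

>>> play_rows:
  series:
    - [0, 0, 0, 0, 0, 0]
    - [0, 0, 0, 0, 0, 0]

```text
clock: 33.05
eef_pos: [513.5, -95.7, 229.5]
tcp_rot: [-2.475, -1.933, 0.001]
ft_force: [-0.8, 1.2, -0.7]
gripper_width: 0.362
grasp_force: 49.6
```

```bash
python3 m.py 514.7 -96.4 104
```

```text
[513.5 -95.7 229.5] yaw 75.98 tilt [-0.0013  0.0009] units [-0.011  0.038  3.137]
F [-0.8  1.2 -0.7] w 0.362 clock 33.05
```

>>> play_rows:
  series:
    - [0, 0.03, 0, 0, 0, 0]
    - [0, 0, 0.4, 0, 0, 0]
    - [0, 0, 0.6, 0, 0, 0]
    - [0, 0, 0.6, 0, 0, 0]
    - [0, 0, 0.6, 0, 0, 0]
    - [0, 0, 0.4, 0, 0, 0]
    - [0, 0, 0.3, 0, 0, 0]
    - [0, 0, 0.15, 0, 0, 0]
    - [0, 0, 0.05, 0, 0, 0]
    - [0, 0, 0.025, 0, 0, 0]
    - [0, 0, 0.025, 0, 0, 0]
    - [0, 0, 0.025, 0, 0, 0]
    - [0, 0, 0, 0, 0, 0]
    - [0, 0, 0, 0, 0, 0]

```text
clock: 34.45
eef_pos: [515.4, -96.9, 103.6]
tcp_rot: [2.476, 1.933, 0.0]
ft_force: [0.2, -0.2, -1.4]
gripper_width: 0.355
grasp_force: 49.6
```

>>> play_rows:
  series:
    - [0, 0, 0.025, 0, 0, 0]
    - [0, 0, 0.015, 0, 0, 0]
    - [0, 0, 0, 0, 0, 0]
    - [0, 0, 0, 0, 0, 0]

```text
clock: 34.85
eef_pos: [515.6, -97.0, 102.9]
tcp_rot: [2.476, 1.933, 0.0]
ft_force: [-3.0, 0.6, 8.2]
gripper_width: 0.361
grasp_force: 50.3
```

Green is seated with a contact force of 8 N. I'll release, rise clear, move off to the left and check.

>>> play_rows:
  series:
    - [0, 0, 0, 0, 0, 0]
    - [0, 0, 0, 0, 0, 0]
    - [0, 0, 0, 0, 0, 0]
    - [0, 0, 0, 0, 0, 0]
    - [0, 0, 0, 0, 0, 0]
    - [0, 0, 0, 0, 0, 0]
    - [0, 0, -0.3, 0, 0, 0]
    - [0, 0, -0.6, 0, 0, 0]
    - [0, 0, -0.7, 0, 0, 0]
    - [0, 0, -0.8, 0, 0, 0]
    - [0, 0, -0.8, 0, 0, 0]
    - [0.8, 0, 0, 0, 0, 0]
    - [0.8, 0, 0, 0, 0, 0]
    - [0.8, 0, 0, 0, 0, 0]
    - [0.8, 0, 0, 0, 0, 0]
    - [0.8, 0, 0, 0, 0, 0]
    - [0.8, 0, 0, 0, 0, 0]
    - [0, 0, 0, 0, 0, 0]
    - [0, 0, 0, 0, 0, 0]
    - [0, 0, 0, 0, 0, 0]
  jaw: 0

```text
clock: 36.85
eef_pos: [561.8, 88.7, 230.1]
tcp_rot: [2.476, 1.932, -0.0]
ft_force: [0.3, -0.0, 0.3]
gripper_width: 1.003
grasp_force: 0.0
```

```bash
python3 chk.py; python3 -c "
from h import *
a,d=viewer.camera('scene');cv2.imwrite('pics/s9.png',a[:,:,::-1])"
```

```text
red 279 rack xy -0.2 -98.4 ztop 154.9
yellow 204 rack xy 0.2 31.1 ztop 154.1
blue 246 rack xy 0.0 -32.9 ztop 154.9
green 203 rack xy 0.9 97.9 ztop 153.6
```

View pics/s9.png

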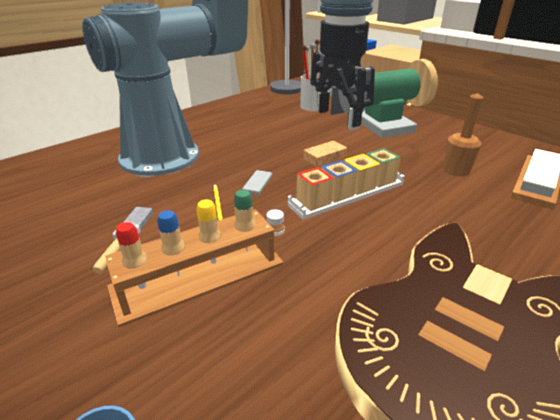

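All four gouges stand upright and seated in the rack: red (128,235), blue (168,222), yellow (206,210) and green (243,200). That is the same order as the blocks, and the arm is clear, so I'll hand in.

```bash
python3 -c "
from plant import job
print(job.finish_job())"
```

```text
the job is handed in; nothing more can be done
None
```

I moved all four gouges into the walnut rack, each lowered in upright and released in the same left-to-right order (green, yellow, blue, red), and handed the job in at about 37 s; the last camera check put each within about 2 mm of its hole centre, and no verdict came back.

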